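# Tip the bead sorter over to the right-hand tray

### The job

On the leather stall's bead sorter, the seesaw gate is leaning towards the left-hand tray, but the four wooden beads waiting on the ramp belong in the right-hand tray. First press the right-hand end of the seesaw gate down with the fingertips until it is rocked fully over, then push the feed stop's upright dowel all the way to the left with the outside of the fingers so that all four beads roll down the right-hand chute and come to rest in its tray. Do not grasp or lift anything, do not touch the beads, and leave the pot, spool and hammer where they are.

Things in the scene. Friction and masses are not known exactly. Their poses are not given: they have to be found in the camera images.
- sorter: Fixed wooden bead sorter, origin on the table under the seesaw's pivot. Its x runs from the pivot away from the robot up the feed ramp, y is to the left as seen from the robot, z up; offsets below are in these axes. On a base 580 mm (y) by 130 mm (x) the seesaw gate stands across the middle; at each end a 44 mm wide chute leads into an open tray.
- right_tray (a point): Centre of the right-hand tray's floor, 225 mm to the right of the pivot, about 19 mm above the table (the cork floor slopes gently outwards and away from the robot). Inside, the tray spans x -59 to 59 mm and y -168 to -283 mm; rim 55 mm above the table. The left-hand tray is its mirror image.
- ramp_foot (a point): Middle of the lower end of the feed ramp's floor, 34 mm beyond the pivot. The ramp is a straight channel, 36 mm wide inside and 46 mm outside, with walls 28 mm high; it rises away from the robot to x = 220 mm (wall tops 112 mm above the table at the foot, 137 mm at the far end) and pours on to the middle of the gate.
- gate (a joint): Seesaw gate, rad: an open trough 200 mm long (y), 52 mm wide, tipping about a pivot along the sorter's x, 70 mm above the table. Negative: left end low (it starts between -0.26 and -0.15); positive: right end low; stops at -0.26 and 0.26. The pivot is stiff, so it stays where it is left; about 2 N down on a pad moves it.
- right_pad (a point): Centre of the top face of the right thumb pad, a flat wooden pad 46 mm (x) by 44 mm (y), 8 mm thick, on the robot's side of the gate's right end; 78 mm to the right of the pivot, 47 mm nearer the robot than the pivot. Pressed fully down it lies about 54 mm above the table.
- left_pad (a point): Centre of the top face of the like left thumb pad, 78 mm to the left of the pivot.
- slat (a joint): Feed stop, m: an aluminium slat 8 mm thick, 46 mm wide, across the ramp at x = 60 mm, sliding to the left (sorter's +y) from 0 (shut, holding back the beads) to 0.055 (fully open). About 1.5 to 3 N moves it; it stays where it is left.
- dowel_top (a point): Centre of the top of the upright dowel (aluminium) on the feed stop: 16 mm diameter, standing 45 mm above the slat's top edge, above the middle of the ramp when the stop is shut; its top is about 166 mm above the table. The slat's top edge is about 6 mm above the ramp's walls there, which the beads do not overtop by more than 3 mm.
- bead1: Plain wooden bead, a ball of 30 mm diameter; origin at its centre. The one next to the feed stop; all four wait in line on the ramp, smooth and varnished, about 12 g each.
- bead2: Second bead in line, same ball, origin at its centre.
- bead3: Third bead in line, same ball, origin at its centre.
- bead4: Last bead in line, same ball, origin at its centre.
- pot: Bystander: open terracotta pot, 80 mm across, 60 mm high, loose on the table to the left of the ramp; origin at the centre of its underside.
- spool: Bystander: wooden thread spool, 44 mm across, 55 mm high, loose on the table further left, behind the left-hand tray; origin at the centre of its underside.
- hammer: Bystander: hammer 200 mm long lying loose on the table behind the right-hand tray, roughly along the sorter's y, head to the right; origin at the middle of its length, on its underside.
Mind the look-alikes: they are no part of the job. Leave any orange look-alike of the bead4 alone. What is shaped like the bead1 but purple is not meant.

How it is judged:
On the way, in this order (a step that is already met when the one before it is completed fails the run):
1. the seesaw gate is rocked over, right end down (joint above 0.22), while the feed stop is still shut (value of joint gate above 0.22 rad and value of joint slat below 0.01 m), for 0.2 s.
2. the feed stop is pushed open to the left (above 0.045) (value of joint slat above 0.045 m), for 0.1 s.
At the end, for the whole second after the job is handed in: the gate stands right end down (joint above 0.22), the feed stop is open (above 0.045), and all four beads lie at rest (under 0.05 m/s) inside the right-hand tray (value of joint gate above 0.22 rad and value of joint slat above 0.045 m and y of bead1 in the frame of sorter between -0.286 and -0.165 m and x of bead1 in the frame of sorter between -0.062 and 0.062 m and z of each of bead1, bead2, bead3, bead4 in the frame of sorter below 0.05 m and linear speed of each of bead1, bead2, bead3, bead4 below 0.05 m/s and y of bead2 in the frame of sorter between -0.286 and -0.165 m and x of bead2 in the frame of sorter between -0.062 and 0.062 m and y of bead3 in the frame of sorter between -0.286 and -0.165 m and x of bead3 in the frame of sorter between -0.062 and 0.062 m and y of bead4 in the frame of sorter between -0.286 and -0.165 m and x of bead4 in the frame of sorter between -0.062 and 0.062 m); the robot touches nothing.
It fails at once if the robot touched a bead (contact force between any of the arm, the fingers and bead1 above 0.3 N or contact force between any of the arm, the fingers and bead2 above 0.3 N or contact force between any of the arm, the fingers and bead3 above 0.3 N or contact force between any of the arm, the fingers and bead4 above 0.3 N).
It fails at once if a bead was lifted off the ramp (height (world z) of any of bead1, bead2, bead3, bead4 above 0.16 m).
It fails at once if the pot, spool or hammer was moved (over 20 mm) (distance of any of pot, spool, hammer from where it was at the start of the episode above 0.02 m).
It fails at once if the dowel was grasped between the fingers (horizontal distance between the grasp point and dowel_top below 0.01 m and height (world z) of the grasp point below 0.18 m and contact force between the fingers and anything else above 1 N).
It fails at once if the gate was lifted or pulled by its left end (distance between the grasp point and left_pad below 0.05 m and contact force between the fingers and anything else above 1 N).
It also fails if it takes over 45 s, if anything falls off the work surface, if the arm or the gripper's body presses on something with over 40 N, if the wrist force passes 120 N, or if a joint passes its speed limit or range.

### The arm

A 6-joint arm with a two-finger parallel gripper is mounted at the origin on the work surface. World frame = base frame: x ahead of the robot, y to its left, z up, the work surface at z = 0. Lengths are in m, angles in rad, forces in N, time in s.
With the tool pointing down it reaches from about 0.325 to 0.85 m from the base axis. Payload 4.4 kg.
Tool frame: the origin (TCP) lies midway between the tips of the shut fingers; the grasp point (between the pads) lies 19 mm behind it; z points along the fingers, x is the direction in which the jaws open and shut, and the axes are right-handed (so a half turn about z gives the same grasp; the last joint's range is limited). The gripper opens to 94 mm and grips with 3 to 60 N. Pads are 16 mm wide; open, the fingers measure 119 mm over their backs; the gripper's body (75 mm by 177 mm) begins 78 mm behind the grasp point.
Start: joints at [-1.363, 0.207, 1.542, -0, 1.393, -0.15], TCP at [0.202, -0.538, 0.205] pointing down, gripper open.
Joint ranges: [-2.73, 2.73], [-0.86, 2.22], [0.23, 2.46], [-1.11, 4.25], [0.08, 2.63], [-2.82, 2.82]. Speed limits (rad/s): [2.79, 2.79, 3.14, 3.14, 3.14, 3.14].

### API

Orientations are given as a unit quaternion [x, y, z, w].
In Python, from rig import readout, optics, order gives the robot as it stands. The module is installed in compiled form; this text tells all that it offers.
- The arm moves only by the tool apply_moves, never from a script. Its argument "steps" is a list that holds one entry, the list of rows, each a list of 5 numbers: the shift along the tool's x, y, z in cm, then the turn about the tool's z in rad, then the closure in counts, from 0 (fully open) to 255 (shut). In form: [[[x, y, z, turn, gripper], ...]]. A call has exactly 8 rows; each row is the pose to reach, as a shift and turn from the pose measured when the call began, along the tool's axes at that moment; what a row does not reach only later rows make up. A row lasts 1/10 s, in which the tool goes at most 50 mm and 8.59 degrees, less where a joint would pass 70% of its speed; a pose out of reach is approached as far as the arm can. A call with a gripper value outside its range is refused whole. The fingers move at their own pace and stop on an object; "force" is the grip in N (left out, the last holds). Time passes only in rows, so rows that repeat a pose let the fingers close, or fill a call up. It gives the time, the measured TCP pose, the force and the opening at its end, in the units of the state.
- readout.observe(): the state, without advancing time (a new reading comes with each control period).
- optics.snapshot(name): name is "scene" or "top" or "wrist"; returns a dict with "img" (384x512x3 uint8, red, green, blue), "camera_matrix" (3x3 intrinsics, pixels), "k1" (the pictures are not rectified: a ray, as slopes to the right and down, at radius r is drawn at 1 + k1 r^2 times it, then the intrinsics apply), "R" (3x3) and "t" (3): a world point X has camera coordinates R X + t. Camera axes: x right, y down, z forward; pixel columns grow to the right and rows downward; lengths in m; the calibration is good to about 2 mm. A picture is of the moment at which its call begins. There is no depth.
- order.hand_in(): hands the job in, once; it reports no verdict.
Trained networks look in a picture, given as the dict that the camera call returned (one of the last four; its "shot" number tells which), for a name from the list of things; names that differ only in an ending like _2 or _b are one class to them, and where a whole thing is asked for, a point or a joint stands for the part that bears it (a point fixed in the world has none). Each returns a list of dicts, best first, with "score" (0 to 1); they miss things now and then, are a little off and sometimes report something else, mostly with a low value. They report only what shows in the picture. A call takes as long as a camera call. They do not tell look-alikes from the thing itself.
- optics.spot_in(query, picture): "at" ([x, y, z] in m, in the coordinates of the camera as it stood for that picture, good to about 4 mm: the middle of the surface that is visible of it).
- optics.cut_out(query, picture): "region" (384x512 bool, what is visible of it).
The state is a dict: "clock": time; "joint_positions": joint angles; "qvel": joint speeds; "effort": joint torques, N m; "position": TCP position; "tcp_rot": TCP orientation; "ft_force": force on the tool from outside, world axes, zero at the start; "ft_torque": the same for the moment, N m; "opening": finger opening in m.
Only numpy, scipy, OpenCV 4.12 (cv2) and the standard library are available. Lean on these libraries where they do the work, as an engineer would, in place of code of your own. Each camera call takes 0.05 s, during which the arm holds its last target. There are 200 camera calls.

## Working session

There is one attempt and no reset: what is moved stays moved. The work goes in short steps, Python scripts to look and compute and a tool call to move; the robot and the scene stay as the last step left them, time stands still between calls to the robot, and variables do not carry over. Pictures are saved under pics/ and viewed, about 8 in all and at most 12, crops included, and the job is handed in when it is done.

Besides the shell and the picture viewer there is one more tool, called after "Request:" as name(argument=value, ...) on one line, values as JSON. apply_moves: Moves the arm, as the interface text tells. Its arguments: {"type":"object","properties":{"steps":{"type":"array"},"force":{"type":"number"}},"required":["steps"]}

```bash
mkdir -p pics; cat > h.py <<'E'
import numpy as np, cv2
from rig import readout, optics, order
def snap(n,f=None):
    p=optics.snapshot(n)
    if f: cv2.imwrite('pics/'+f,p['img'][:,:,::-1])
    return p
def w(p,at): return np.array(p['R']).T@(np.array(at)-np.array(p['t']))
def spots(p,names):
    for q in names:
        for d in optics.spot_in(q,p)[:4]:
            print(q,round(d['score'],2),w(p,d['at']).round(4))
def px(p,X):
    c=np.array(p['R'])@np.array(X)+np.array(p['t']); s=c[:2]/c[2]; s=s*(1+p['k1']*(s@s))
    K=np.array(p['camera_matrix']); return (K[:2,:2]@s+K[:2,2]).round(1)
E
python3 - <<'E'
from h import *
s=readout.observe(); print({k:np.round(v,3) for k,v in s.items()})
for n in ['top','scene']:
    p=snap(n,n+'1.png'); print(n)
    spots(p,['sorter','gate','right_pad','left_pad','slat','dowel_top','bead1','pot','hammer'])
E
```

```text
{'clock': np.float64(0.0), 'joint_positions': array([-1.362,  0.207,  1.543,  0.   ,  1.393, -0.15 ]), 'qvel': array([ 0.   ,  0.001, -0.002, -0.001, -0.001, -0.   ]), 'effort': array([ 2.0000e-03, -3.7087e+01, -2.8142e+01,  7.0000e-02,  3.6000e-02,
       -0.0000e+00]), 'position': array([ 0.202, -0.538,  0.204]), 'tcp_rot': array([ 0.822, -0.57 , -0.001, -0.001]), 'ft_force': array([-0.167, -0.04 ,  0.414]), 'ft_torque': array([-0.021,  0.058,  0.026]), 'opening': np.float64(0.094)}
top
sorter 0.64 [ 0.5437 -0.0774  0.0225]
sorter 0.33 [0.7129 0.0128 0.0217]
gate 0.69 [ 0.5271 -0.0863  0.0758]
right_pad 0.74 [ 0.5222 -0.0846  0.0769]
left_pad 0.91 [ 0.5261 -0.0851  0.0748]
slat 0.48 [ 0.5962 -0.0852  0.1209]
dowel_top 0.68 [ 0.5967 -0.0844  0.1196]
bead1 0.68 [ 0.6503 -0.1604  0.0279]
bead1 0.5 [ 0.6454 -0.0858  0.1187]
bead1 0.26 [ 0.5247 -0.0842  0.0757]
pot 0.98 [0.7146 0.0156 0.0224]
hammer 0.75 [ 0.6958 -0.3418  0.0241]
scene
sorter 0.64 [ 0.5658 -0.0908  0.028 ]
gate 0.68 [ 0.5211 -0.1115  0.0816]
gate 0.26 [ 0.6031 -0.087   0.1238]
right_pad 0.55 [ 0.5174 -0.1092  0.0808]
left_pad 0.84 [ 0.5167 -0.1093  0.0801]
slat 0.83 [ 0.6024 -0.0831  0.1221]
dowel_top 0.71 [ 0.566  -0.0921  0.0255]
dowel_top 0.58 [ 0.6032 -0.0857  0.1195]
bead1 0.71 [ 0.8154 -0.1018  0.0184]
bead1 0.68 [ 0.6864 -0.0844  0.1196]
bead1 0.66 [ 0.7152 -0.0794  0.1219]
bead1 0.61 [ 0.6515 -0.0823  0.1169]
pot 0.57 [0.6896 0.014  0.0371]
hammer 0.83 [ 0.7094 -0.3434  0.0209]
hammer 0.7 [ 0.5191 -0.1097  0.0833]
```

View pics/top1.png

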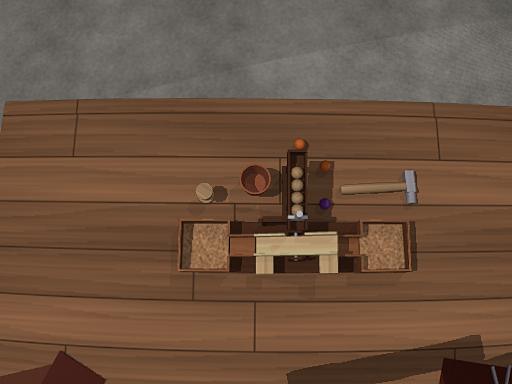

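View pics/scene1.png

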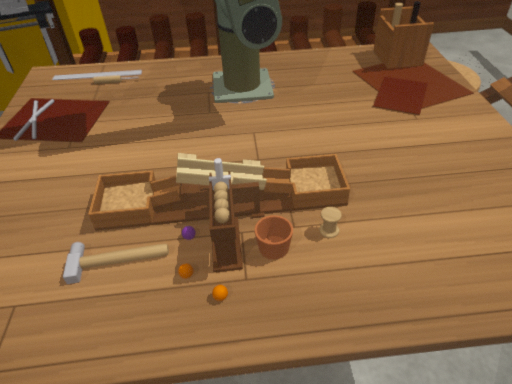

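The top view shows the sorter nearly square to the robot: trays at about (204,246) and (385,246), pads at (264,263) and (328,263), dowel at about (299,214). The four beads wait at column 297, and purple and orange look-alikes lie on the table. The gate's left end is low. Next I'll zoom in for a pose fit.

```bash
python3 - <<'E'
from h import *
p=snap('top')
im=p['img'][205:285,165:425,::-1]
im=cv2.resize(im,None,fx=3,fy=3,interpolation=cv2.INTER_CUBIC)
# orig px = 165+u/3, 205+v/3
def proj(o,yaw,q):
    c,s=np.cos(yaw),np.sin(yaw); return px(p,[o[0]+c*q[0]-s*q[1],o[1]+s*q[0]+c*q[1],q[2]])
o=[.535,-.085];yaw=0
for q in [(0,.225,.019),(0,-.225,.019),(.06,0,.166)]: print(proj(o,yaw,q))
pts=[(x,y*s,.055) for s in(1,-1) for x in(-.059,.059) for y in(.168,.283)]+[(.06,0,.166)]
for q in pts:
    a=proj(o,yaw,q); print(q,a); cv2.circle(im,(int((a[0]-165+.5)*3),int((a[1]-205+.5)*3)),2,(255,255,0),-1)
cv2.imwrite('pics/crop1.png',im)
E
```

```text
[205.  246.9]
[381.5 248. ]
[299.2 214.8]
(-0.059, 0.168, 0.055) [226.3 269.9]
(-0.059, 0.283, 0.055) [179.3 269.2]
(0.059, 0.168, 0.055) [227.2 222. ]
(0.059, 0.283, 0.055) [181.  221.5]
(-0.059, -0.168, 0.055) [363.4 270.5]
(-0.059, -0.283, 0.055) [408.7 270.2]
(0.059, -0.168, 0.055) [362.1 223. ]
(0.059, -0.283, 0.055) [406.7 223.2]
(0.06, 0, 0.166) [299.2 214.8]
```

View pics/crop1.png

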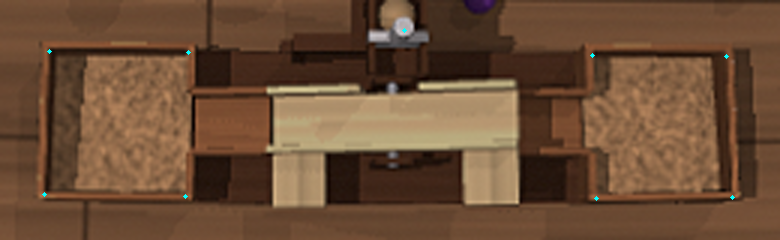

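The fit puts the sorter origin at about (0.5375, -0.086) with yaw about 0, and the overlay matches to within 1 px. I'll move towards the right pad with the fingers shut, jaw axis along the sorter's y.

Request:
apply_moves(steps=[[[-2,-3.2,0,0.05,255],[-4.2,-6.8,0,0.1,255],[-6.5,-10.5,0,0.15,255],[-8.8,-14.2,0,0.2,255],[-11.1,-17.9,0,0.25,255],[-13.4,-21.6,0,0.3,255],[-15.7,-25.3,0,0.36,255],[-18,-29,0,0.36,255]]])

```text
clock: 1.85
position: [0.4111, -0.2666, 0.2058]
tcp_rot: [-0.706, 0.708, -0.0, 0.0]
ft_force: [0.7, 0.2, -0.0]
opening: 0.0333
```

```bash
cat >> h.py <<'E'
from scipy.spatial.transform import Rotation as Ro
def go(tgt):
    s=readout.observe(); R=Ro.from_quat(s['tcp_rot']).as_matrix()
    print('t',round(s['clock'],2),'pos',np.round(s['position'],4),'F',np.round(s['ft_force'],1),'open',round(s['opening'],4),'x',R[:,0].round(3),'y',R[:,1].round(3))
    print('delta cm',(R.T@(np.array(tgt)-s['position'])*100).round(2),'turn',round(float(np.arctan2(R[0,0],-R[1,0])),3))
E
python3 -c "
from h import *
go([.4905,-.164,.125])"
```

```text
t 1.85 pos [ 0.4111 -0.2666  0.2058] F [ 0.7  0.2 -0. ] open 0.0333 x [-0.002 -1.     0.001] y [-1.     0.002 -0.001]
delta cm [-10.28  -7.91   8.07] turn -0.002
```

Request:
apply_moves(steps=[[[-3.5,-2.7,0,0,255],[-7,-5.4,0,0,255],[-10.3,-7.9,0,0,255],[-10.3,-7.9,3,0,255],[-10.3,-7.9,6,0,255],[-10.3,-7.9,8,0,255],[-10.3,-7.9,8,0,255],[-10.3,-7.9,8,0,255]]])

```text
clock: 2.65
position: [0.4905, -0.1639, 0.126]
tcp_rot: [-0.706, 0.708, -0.0, 0.0]
ft_force: [0.0, -0.2, -0.2]
opening: 0.0004
```

```bash
python3 - <<'E'
from h import *
go([.4905,-.164,.054])
a=snap('wrist'); b=snap('scene')
A=cv2.resize(b['img'][130:250,80:360],None,fx=2,fy=2,interpolation=2)
B=cv2.resize(a['img'],(400,300))
c=np.zeros((550,560,3),np.uint8); c[:240]=A; c[245:545,:400]=B
cv2.imwrite('pics/c2.png',c[:,:,::-1])
E
```

```text
t 2.65 pos [ 0.4905 -0.1639  0.126 ] F [ 0.  -0.2 -0.2] open 0.0004 x [-0.002 -1.     0.   ] y [-1.     0.002 -0.   ]
delta cm [0.01 0.   7.2 ] turn -0.002
```

View pics/c2.png

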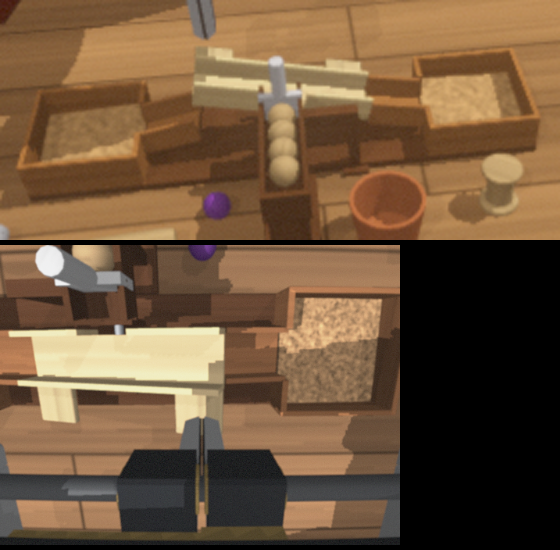

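The crop shows the shut fingertips at (202,435) above the right pad at (198,410), with the four beads behind the shut slat. Now I'll press down.

Request:
apply_moves(steps=[[[0,0,2,0,255],[0,0,3,0,255],[0,0,4,0,255],[0,0,5,0,255],[0,0,5.8,0,255],[0,0,6.5,0,255],[0,0,7.0,0,255],[0,0,7.2,0,255]]])

```text
clock: 3.55
position: [0.4917, -0.1642, 0.0548]
tcp_rot: [-0.706, 0.708, -0.001, 0.001]
ft_force: [0.7, 1.5, 2.6]
opening: -0.0
```

Request:
apply_moves(steps=[[[0,0,0.1,0,255],[0,0,0.2,0,255],[0,0,0.3,0,255],[0,0,0.4,0,255],[0,0,0.4,0,255],[0,0,0.4,0,255],[0,0,0.4,0,255],[0,0,0.4,0,255]]])

```text
clock: 4.35
position: [0.492, -0.1641, 0.0536]
tcp_rot: [-0.706, 0.708, -0.001, 0.001]
ft_force: [-5.0, 3.1, 18.3]
opening: 0.0003
```

```bash
python3 - <<'E'
from h import *
go([.4905,-.164,.2])
b=snap('scene'); a=snap('top')
c=np.zeros((490,560,3),np.uint8)
c[:240]=cv2.resize(b['img'][130:250,80:360],(560,240),interpolation=2); c[245:485]=cv2.resize(a['img'][170:290,160:440],(560,240),interpolation=2)
cv2.imwrite('pics/c3.png',c[:,:,::-1])
E
```

```text
t 4.35 pos [ 0.492  -0.1641  0.0536] F [-5.   3.1 18.3] open 0.0003 x [-0.002 -1.     0.001] y [-1.     0.002 -0.003]
delta cm [  0.     0.11 -14.64] turn -0.002
```

View pics/c3.png

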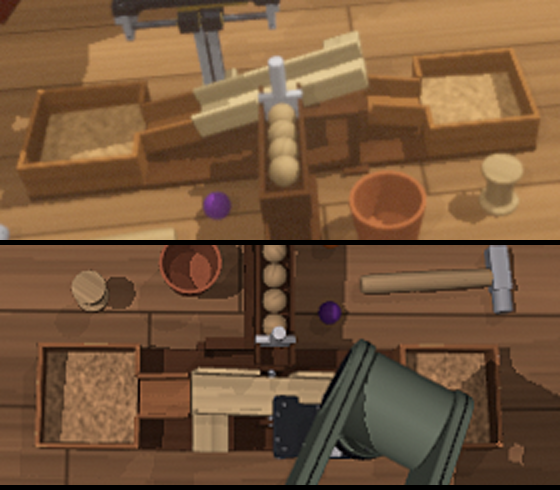

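The gate is at its right stop: the pad force rose to 18 N at z = 53.6 mm, and the picture shows its right end low. The slat is still shut and the beads are held. I'll lift and go to the right of the dowel.

Request:
apply_moves(steps=[[[0,0,-3,0,255],[0,0,-7,0,255],[0,0,-11,0,255],[0,0,-15,0,255],[-0.5,-3,-15,0,255],[-1,-7,-15,0,255],[-1.4,-10.5,-15,0,255],[-1.4,-10.5,-15,0,255]]])

```text
clock: 5.25
position: [0.599, -0.1494, 0.2026]
tcp_rot: [-0.707, 0.707, -0.001, 0.001]
ft_force: [-0.8, -0.1, -0.2]
opening: 0.0003
```

```bash
python3 - <<'E'
from h import *
go([.597,-.145,.137])
p=snap('wrist','w4.png'); print(px(p,[.597,-.0855,.166]))
E
```

```text
t 5.25 pos [ 0.599  -0.1494  0.2026] F [-0.8 -0.1 -0.2] open 0.0003 x [-0. -1.  0.] y [-1.     0.    -0.002]
delta cm [-0.44  0.21  6.56] turn -0.0
[169.  216.5]
```

View pics/w4.png

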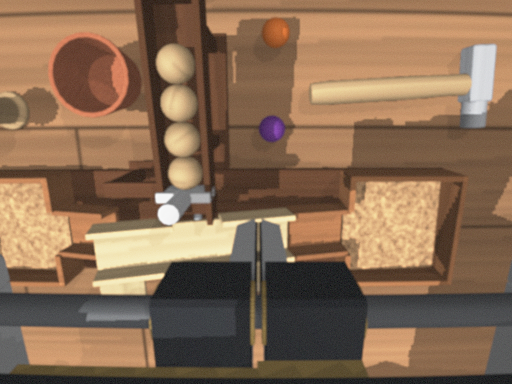

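The dowel top is at (169,212) against a predicted (169,216), so it lies at x of about 0.599. That matches the finger, so I'll descend with no x correction.

Request:
apply_moves(steps=[[[0,0,2,0,255],[0,0,4,0,255],[0,0,6,0,255],[0,0,6.5,0,255],[0,0,6.5,0,255],[-1,0,6.5,0,255],[-2,0,6.5,0,255],[-2.5,0,6.5,0,255]]])

```text
clock: 6.1
position: [0.5975, -0.1234, 0.1388]
tcp_rot: [0.707, -0.707, 0.001, -0.001]
ft_force: [0.8, -0.1, -0.1]
opening: 0.0003
```

```bash
python3 - <<'E'
from h import *
go([.599,-.05,.137])
EOF
E
```

```text
t 6.1 pos [ 0.5975 -0.1234  0.1388] F [ 0.8 -0.1 -0.1] open 0.0003 x [ 0. -1.  0.] y [-1.    -0.    -0.002]
delta cm [-7.34 -0.15  0.17] turn 0.0Traceback (most recent call last):
  File "<stdin>", line 3, in <module>
NameError: name 'EOF' is not defined
```

Now the push to the left, stopping just short of the end.

Request:
apply_moves(steps=[[[-1,0,0,0,255],[-2,0,0,0,255],[-3,0,0,0,255],[-4,0,0,0,255],[-5,0,0,0,255],[-6,0,0,0,255],[-6.7,0,0,0,255],[-6.9,0,0,0,255]]])

```text
clock: 6.9
position: [0.5975, -0.0534, 0.1387]
tcp_rot: [0.708, -0.707, 0.001, -0.001]
ft_force: [-0.3, -2.0, 1.0]
opening: 0.0005
```

```bash
python3 - <<'E'
from h import *
go([.599,-.05,.137])
b=snap('scene'); a=snap('top')
c=np.zeros((490,560,3),np.uint8)
c[:240]=cv2.resize(b['img'][130:250,80:360],(560,240),interpolation=2); c[245:485]=cv2.resize(a['img'][170:290,160:440],(560,240),interpolation=2)
cv2.imwrite('pics/c5.png',c[:,:,::-1])
E
```

```text
t 6.9 pos [ 0.5975 -0.0534  0.1387] F [-0.3 -2.   1. ] open 0.0005 x [ 0.001 -1.     0.   ] y [-1.    -0.001 -0.002]
delta cm [-0.34 -0.15  0.17] turn 0.001
```

View pics/c5.png

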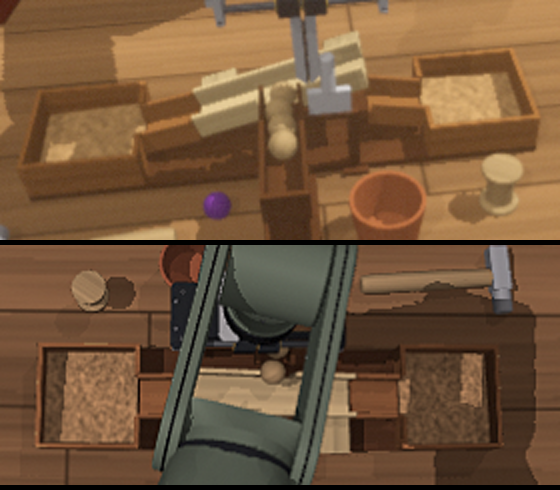

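The dowel is pushed well left (about (325,80) in the crop) and the beads are rolling on to the gate. The force is still only the sliding 2 N, so I'll push on to the stop.

Request:
apply_moves(steps=[[[-0.2,0,0,0,255],[-0.4,0,0,0,255],[-0.6,0,0,0,255],[-0.8,0,0,0,255],[-0.9,0,0,0,255],[-1.0,0,0,0,255],[-1.0,0,0,0,255],[-1.0,0,0,0,255]]])

```text
clock: 7.8
position: [0.5972, -0.0497, 0.1385]
tcp_rot: [-0.707, 0.707, -0.004, -0.003]
ft_force: [-1.4, -14.6, -1.1]
opening: 0.0007
```

It's at the stop (14.6 N). I'll back off to the right, then go up.

Request:
apply_moves(steps=[[[1,0,0,0,255],[2,0,0,0,255],[2,0,-2,0,255],[2,0,-6,0,255],[2,0,-10,0,255],[2,4,-12,0,255],[2,8,-12,0,255],[2,12,-12,0,255]]])

```text
clock: 8.6
position: [0.4765, -0.0682, 0.2596]
tcp_rot: [-0.707, 0.707, -0.004, -0.002]
ft_force: [-0.3, 0.3, -0.1]
opening: 0.0005
```

Request:
apply_moves(steps=[[[4,2,0,0,255],[8,2,0,0,255],[12,2,0,0,255],[16,2,0,0,255],[20,2,0,0,255],[24,2,0,0,255],[28,2,0,0,255],[28,2,0,0,255]]])

```text
clock: 9.4
position: [0.4558, -0.3523, 0.2615]
tcp_rot: [-0.705, 0.709, -0.005, -0.002]
ft_force: [-0.3, 1.1, -0.7]
opening: 0.0006
```

```bash
python3 - <<'E'
from h import *
go([.599,-.05,.137])
b=snap('scene'); a=snap('top')
c=np.zeros((490,560,3),np.uint8)
c[:240]=cv2.resize(b['img'][130:250,80:360],(560,240),interpolation=2); c[245:485]=cv2.resize(a['img'][170:290,160:440],(560,240),interpolation=2)
cv2.imwrite('pics/c6.png',c[:,:,::-1]); spots(a,['bead1','dowel_top','slat']); spots(b,['bead1','slat'])
E
```

```text
t 9.4 pos [ 0.4558 -0.3523  0.2615] F [-0.3  1.1 -0.7] open 0.0006 x [-0.005 -1.     0.01 ] y [-1.     0.005 -0.003]
delta cm [-30.42 -14.13  12.21] turn -0.005
bead1 0.68 [ 0.5492 -0.0775  0.0283]
bead1 0.64 [ 0.7458 -0.1696  0.0278]
bead1 0.55 [ 0.8084 -0.1019  0.0236]
bead1 0.54 [ 0.5281 -0.3513  0.0416]
dowel_top 0.71 [ 0.5969 -0.027   0.1181]
bead1 0.69 [ 0.8154 -0.1056  0.0193]
bead1 0.69 [ 0.658  -0.1596  0.02  ]
bead1 0.61 [ 0.5659 -0.3408  0.0348]
bead1 0.57 [ 0.5158 -0.3249  0.0357]
slat 0.88 [ 0.6005 -0.0301  0.116 ]
```

View pics/c6.png

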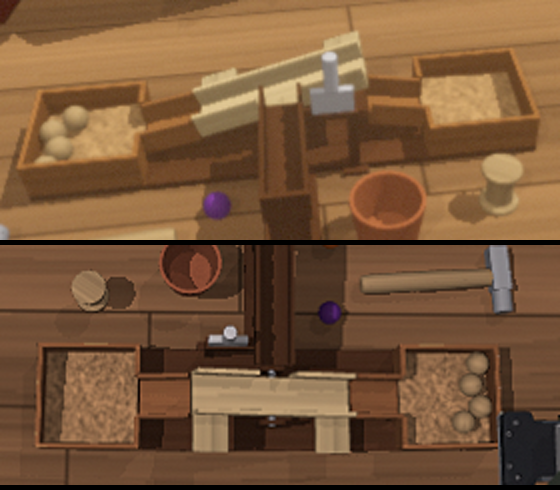

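All four beads are in the right-hand tray (top crop, around (470,390)), the slat is open and the gate is right end down. I'll let them settle before the last check.

Request:
apply_moves(steps=[[[0,0,0,0,255],[0,0,0,0,255],[0,0,0,0,255],[0,0,0,0,255],[0,0,0,0,255],[0,0,0,0,255],[0,0,0,0,255],[0,0,0,0,255]]])

```text
clock: 10.55
position: [0.4567, -0.3469, 0.2623]
tcp_rot: [0.708, -0.707, 0.004, 0.002]
ft_force: [0.4, 0.2, 0.4]
opening: 0.0003
```

Request:
apply_moves(steps=[[[0,0,0,0,255],[0,0,0,0,255],[0,0,0,0,255],[0,0,0,0,255],[0,0,0,0,255],[0,0,0,0,255],[0,0,0,0,255],[0,0,0,0,255]]])

```text
clock: 11.35
position: [0.4567, -0.3469, 0.2623]
tcp_rot: [0.708, -0.707, 0.004, 0.002]
ft_force: [0.9, -1.3, -0.8]
opening: 0.0006
```

```bash
python3 - <<'E'
from h import *
import time
f=[snap('top')['img'].astype(int) for _ in range(8)]
d=lambda a,b:np.abs(a-b)[218:275,358:412].max(axis=2)
print('consecutive',d(f[0],f[1]).mean(),'0.35s apart',d(f[0],f[7]).mean(),d(f[0],f[7]).max())
cv2.imwrite('pics/c7.png',cv2.resize(f[7][170:290,160:440].astype(np.uint8),(560,240),interpolation=2)[:,:,::-1])
E
```

```text
consecutive 1.1855100714749838 0.35s apart 1.1903833658219622 5
```

View pics/c7.png

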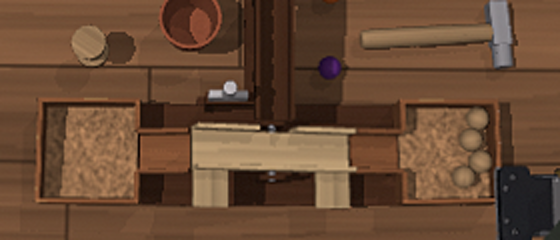

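The four beads lie still in the right tray (about (470,145)); differences between frames are only noise. The pot, spool and hammer haven't moved.

```bash
python3 -c "
from rig import order
print(order.hand_in())"
```

```text
the job is handed in; nothing more can be done
None
```

I pressed the right pad down with shut fingers until the gate met its stop (about 18 N at z = 53.6 mm). Then I pushed the dowel left with the outside of the fingers until the feed stop reached its end (about 15 N). I backed off, let the beads settle and handed in at about 12 s on the robot's clock.

- **Last checks:** the pictures show all four beads at rest in the right-hand tray, with frames 0.35 s apart differing only by noise. The gate stands right end down and the feed stop is open by about 55 mm. The pot, spool and hammer look unmoved, and the arm is clear of everything.
- **Disagreements:** the bead network's lists also held the coloured look-alikes and one false hit on the sorter, and listed only one or two of the four tray beads per picture, so I counted the beads by eye. My predicted dowel position was about 3 mm off in x; I kept the finger where it was, already in line with the dowel.

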